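Draw the clipboard out from under the core tray and try its clip

TASK

The clipboard is tucked clip-end first under the core tray. Press on top of it and draw it towards you, flat on the mat, until its clip end is about 100 mm clear of the front of the tray and the board lies roughly square to it; then press the clip's lever right down to check that the jaw opens fully, and let it shut again. Do not pick the board up, and leave the other things on the table where they are.

Things in the scene. Friction and masses are not known exactly. Their poses are not given: they have to be found in the camera images.
- clipboard: loose riveted aluminium clipboard, a flat plate 225 (x) x 155 (y) mm, its top 5 mm over the 3 mm rubber mat (3 mm plate on 2 mm nylon glides), 0.3 kg. Origin: centre of its underside, at mat level; +x towards the clip end, -x towards the plain end that shows. The clip covers the last 70 mm; the rest is bare. The glides slide easily on the mat: a fingertip pressed on with 8 to 20 N drags it along
- board_clip_end (a point): middle of the top edge of the clipboard's clip end: 112.5 mm along +x from the board's centre, 5 mm over the mat; axes as the clipboard's
- clip_lever (a point): top of the rolled end of the clip's thumb lever, in its middle: the place to press. The steel lever is 80 mm wide (across the board) and rises at 34 degrees from its hinge towards the clip end. Shut, this point is 100.5 mm along the board's +x from its centre and 37 mm over the mat; right down it is about 12 mm lower
- clip (a joint): angle of the clip's spring hinge, rad: 0 shut (jaw on the board), 0.42 at the stop with the lever right down and the jaw about 11 mm open. At the lever's end the spring pushes back with about 7 N when shut, 14 N right down; it shuts the clip when let go
- core_tray: fixed steel core tray full of drill core, 1050 mm long (y), 300 mm deep (x), on two timber bearers near its ends that leave a slot 78 mm high below it; the core reaches 146 mm over the mat. Origin: at mat level below the middle of its front face, which is the plane x = 0; +x points under the tray, away from the robot
- streak_plate: white unglazed porcelain streak plate, 100 x 60 x 8 mm, lying flat. Origin: centre of its underside. Bystander, to be left where it is
- basalt_core: dark olive basalt core piece, a 120 mm long cylinder of 63.5 mm diameter lying on its side. Origin: centre of its underside. Bystander, to be left where it is
- protractor: blue polymer half-round protractor, 150 x 75 x 4 mm, lying flat. Origin: centre of its underside. Bystander, to be left where it is
- depth_block: plain timber depth-marker block, 90 x 45 x 35 mm. Origin: centre of its underside. Bystander, to be left where it is
- rock_pick: orange-handled rock pick about 310 mm long with a steel head about 170 mm across, lying flat; origin near the middle of its length, +x towards the head. Bystander, to be left where it is
- suscept_meter: hand-held susceptibility meter, a 150 x 62 x 32 mm plastic case. Origin: centre of its underside. Bystander, to be left where it is
- water_bottle: capped white plastic water bottle, 68 mm diameter, 165 mm tall, standing. Origin: centre of its underside. Bystander, to be left where it is

How it is judged:
On the way, in this order (a step that is already met when the one before it is completed fails the run):
1. the clipboard has been drawn out until its clip end is at least 70 mm clear of the tray's front face (x of board_clip_end in the frame of core_tray below -0.07 m), for 0.2 s.
2. with the board drawn clear, the clip's lever is pressed right down (hinge beyond 0.35 of its 0.42 rad) (value of joint clip above 0.35 rad and x of board_clip_end in the frame of core_tray below -0.07 m), for 0.1 s.
At the end, for the whole second after the job is handed in: The clipboard lies still and flat on the mat, its clip end 70 to 140 mm in front of the tray's front face, square to the tray within 15 degrees, the clip shut again (hinge under 0.05 rad), and nothing touched by the robot (x of board_clip_end in the frame of core_tray between -0.14 and -0.07 m and angle between the x axis of clipboard and the x axis of core_tray, either way round below 0.26 rad and angle between clipboard's own z axis and vertical below 0.05 rad and height (world z) of clipboard below 0.008 m and value of joint clip below 0.05 rad and linear speed of clipboard below 0.02 m/s).
It fails at once if the clipboard is picked up or tipped (raised more than 20 mm or tilted more than 10 degrees) (height (world z) of clipboard above 0.023 m or angle between clipboard's own z axis and vertical above 0.175 rad).
It fails at once if a bystander is shifted by more than 30 mm or tipped over (distance of any of streak_plate, basalt_core, protractor, depth_block, rock_pick, suscept_meter, water_bottle from where it was at the start of the episode above 0.03 m or angle between water_bottle's own z axis and vertical above 0.5 rad).
It also fails if it takes over 51 s, if anything falls off the work surface, if the arm or the gripper's body presses on something with over 40 N, if the wrist force passes 120 N, or if a joint passes its speed limit or range.

ROBOT

A 7-joint arm with a two-finger parallel gripper is mounted at the origin on the work surface. World frame = base frame: x ahead of the robot, y to its left, z up, the work surface at z = 0. Lengths are in m, angles in rad, forces in N, time in s.
With the tool pointing down it reaches from about 0.4 to 0.925 m from the base axis. Payload 5.6 kg.
Tool frame: the origin (TCP) lies at the very end of the fingers, on their centre line; the grasp point (between the pads) lies 19 mm behind it; z points along the fingers, y is the line along which they close (so a half turn about z gives the same grasp; the last joint's range is limited). The gripper opens to 85 mm and grips with 20 to 120 N. Pads are 22 mm wide; open, the fingers measure 114 mm over their backs; the gripper's body (76 mm by 85 mm) begins 54 mm behind the grasp point. The pads swing forward as they close: fully open they stand 13 mm farther back than shut.
Start: joints at [1.081, 0.468, -0.012, 1.603, 0.006, 1.071, -0.056], TCP at [0.281, -0.586, 0.231] pointing down, gripper open.
Joint ranges: [-2.53, 2.53], [-0.31, 2.02], [-1.57, 1.55], [0.28, 2.44], [-1.29, 4.43], [0.15, 1.84], [-2.92, 2.92]. Speed limits (rad/s): [2.57, 2.57, 3.14, 3.14, 3.14, 3.14, 3.14].

INTERFACE

Orientations are given as a unit quaternion [x, y, z, w].
In Python, from cell import * gives the robot as it stands.
- The arm moves only by the shell command python3 -m creep 'ROWS' [FORCE]. ROWS is JSON, a list of rows, each an object with "claw": the finger opening in cm, from 0 to 8.54; "translation": the shift along the tool's x, y, z in cm, a list of three; "spin": the turn about the tool's z in degrees. In form: [{"claw": claw, "translation": [x, y, z], "spin": spin}, ...]. A call has 1 to 12 rows; each row is the pose to reach, as a shift and turn from the pose commanded when the call began, along the tool's axes at that moment; what a row does not reach only later rows make up. A row lasts 1/10 s, in which the tool goes at most 50 mm and 8.59 degrees, less where a joint would pass 70% of its speed; a pose out of reach is approached as far as the arm can. A call with a gripper value outside its range is refused whole. The fingers move at their own pace and stop on an object; FORCE is the grip in N (left out, the last holds). Time passes only in rows, so rows that repeat a pose let the fingers close. It gives the time, the measured TCP pose, the force, the opening and the grip force at its end, in the units of the state.
- state(): the state, without advancing time (a new reading comes with each control period).
- snapshot(name): name is "side" or "top" or "wrist"; returns the picture (400x640x3 uint8, red, green, blue); there is no depth.
- camera_model(name): a dict with "intrinsics" (3x3 intrinsics, pixels), "view" (4x4, takes a point from world to camera coordinates); the wrist camera has in their place "tool_from_camera" (4x4, takes a point from camera to tool coordinates, whose origin is the TCP and whose axes are the flange's). Camera axes: x right, y down, z forward; pixel columns grow to the right and rows downward; lengths in m; the calibration is good to about 2 mm. A picture is of the moment at which its call begins: read the wrist's pose just before it. camera_model takes no time and is no camera call.
- job_done(): hands the job in; it is judged then, once.
The state is a dict: "time": time; "qpos": joint angles; "joint_velocities": joint speeds; "joint_efforts": joint torques, N m; "position": TCP position; "eef_rot": TCP orientation; "wrist_force": force on the tool from outside, world axes, zero at the start; "torque": the same for the moment, N m; "finger_gap": finger opening in m; "grasp_force": force on a finger pad.
Only numpy, scipy, OpenCV 4.12 (cv2) and the standard library are available. Lean on these libraries where they do the work, as an engineer would, in place of code of your own. Each camera call takes 0.05 s, during which the arm holds its last target. There are 200 camera calls.

## Working session

There is one attempt and no reset: what is moved stays moved. The work goes in short steps, Python scripts to look and compute and a shell command to move; the robot and the scene stay as the last step left them, time stands still between calls to the robot, and variables do not carry over. Pictures are saved under pics/ and viewed, at most 10 in all, crops included, and the job is handed in when it is done.

```bash
mkdir -p pics
python3 - <<'E'
from cell import *
import cv2, numpy as np
s=state(); print(s["time"],s["position"],s["eef_rot"],s["wrist_force"],s["finger_gap"])
for n in ("top","side"):
    cv2.imwrite(f"pics/{n}0.png",snapshot(n)[:,:,::-1])
    m=camera_model(n); print(n,np.round(m["intrinsics"],1).tolist(),np.round(m["view"],3).tolist())
print(np.round(camera_model("wrist")["tool_from_camera"],3).tolist())
E
```

```text
0.0 [ 0.2805736  -0.5857213   0.23031729] [ 9.75153852e-01  2.21526907e-01 -2.58434427e-04 -8.52359221e-04] [-0.27826068 -0.01254176 -0.93763052] 0.08553995162926978
top [[380.5, 0.0, 321.4], [0.0, 380.5, 202.1], [0.0, 0.0, 1.0]] [[-0.003, -1.0, 0.005, -0.041], [-0.995, 0.003, -0.097, 0.581], [0.097, -0.005, -0.995, 1.28], [0.0, 0.0, 0.0, 1.0]]
side [[382.3, 0.0, 318.0], [0.0, 382.3, 206.8], [0.0, 0.0, 1.0]] [[-0.899, -0.438, 0.016, 0.532], [-0.315, 0.621, -0.718, 0.268], [0.304, -0.651, -0.696, 0.945], [0.0, 0.0, 0.0, 1.0]]
[[0.0, -0.946, -0.324, 0.083], [1.0, 0.0, -0.001, 0.001], [0.001, -0.324, 0.946, -0.142], [0.0, 0.0, 0.0, 1.0]]
```

View pics/top0.png

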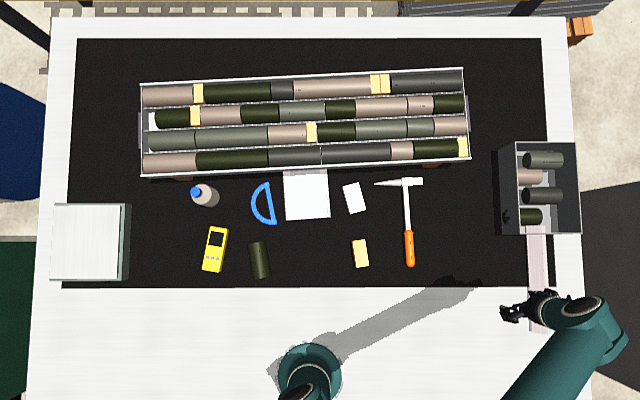

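View pics/side0.png

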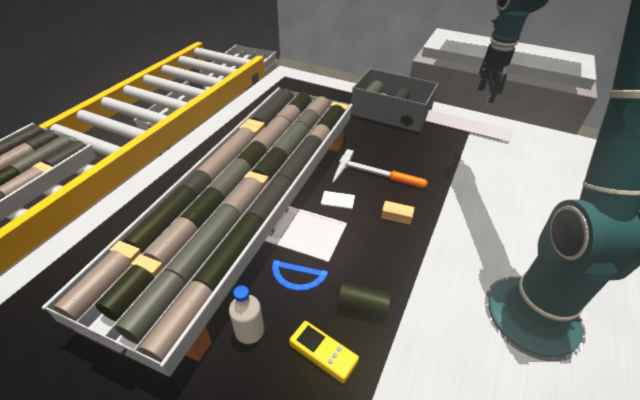

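The top view shows the pale board with its visible corners near (283,173), (327,169), (330,216) and (286,221). The tray's front edge runs from (140,176) to (470,158), the protractor is at (265,203), the core at (260,260) and the depth block at (360,253). The side view agrees.

```bash
cat > h.py <<'E'
from cell import *
import cv2, numpy as np
def ray(n,uv,z):
    m=camera_model(n); K=np.array(m["intrinsics"]); V=np.array(m["view"])
    R,t=V[:3,:3],V[:3,3]; c=-R.T@t
    d=(R.T@np.linalg.inv(K)@np.c_[np.atleast_2d(uv),np.ones(len(np.atleast_2d(uv)))].T).T
    return c+d*((z-c[2])/d[:,2])[:,None]
def proj(n,p):
    m=camera_model(n); K=np.array(m["intrinsics"]); V=np.array(m["view"])
    q=(V[:3,:3]@np.atleast_2d(p).T).T+V[:3,3]; q=(K@q.T).T; return q[:,:2]/q[:,2:]
def mask(im,lo=170,box=None):
    k=((im.min(2)>lo)*255).astype(np.uint8)
    if box: b=np.zeros_like(k); x0,y0,x1,y1=box; b[y0:y1,x0:x1]=k[y0:y1,x0:x1]; k=b
    return k
E
python3 - <<'E'
from h import *
im=snapshot("top"); 
k=mask(im,150,(270,175,340,240)); cs,_=cv2.findContours(k,cv2.RETR_EXTERNAL,cv2.CHAIN_APPROX_NONE)
c=max(cs,key=cv2.contourArea); print(cv2.contourArea(c)); 
P=ray("top",c[:,0].astype(float)+0,0.008)[:,:2]
r=cv2.minAreaRect(P.astype(np.float32)); print(np.round(cv2.boxPoints(r),3).tolist(),r)
# plain-end and side edges by line fits
pts=c[:,0]
def fit(sel): 
    q=ray("top",pts[sel].astype(float),0.008)[:,:2].astype(np.float32); return cv2.fitLine(q,cv2.DIST_HUBER,0,.01,.01).ravel()
l=fit((pts[:,0]<300)&(pts[:,1]>180)&(pts[:,1]<212)); rr=fit((pts[:,0]>318)&(pts[:,1]>180)&(pts[:,1]<210)); b=fit((pts[:,1]>212)&(pts[:,0]>291)&(pts[:,0]<325))
print("L",l,"R",rr,"B",b)
# tray front: bottom front edge pixels
for z in (0.149,0.12,0.081): print(z,np.round(ray("top",[(143,176),(470,158)],z),3).tolist())
o=cv2.resize(im[150:290,180:440],None,fx=3,fy=3,interpolation=cv2.INTER_CUBIC); cv2.imwrite("pics/crop.png",o[:,:,::-1])
E
```

```text
1878.0
[[0.5210000276565552, 0.0820000022649765], [0.5320000052452087, -0.0729999989271164], [0.6899999976158142, -0.06199999898672104], [0.6790000200271606, 0.09399999678134918]] ((0.6054388880729675, 0.010255664587020874), (0.15862537920475006, 0.15608467161655426), 4.156033992767334)
L [0.99809265 0.06173402 0.62192893 0.08799836] R [ 0.9969634   0.0778717   0.5951062  -0.06700025] B [ 0.07191128 -0.997411    0.5277376   0.0067171 ]
0.149 [[0.653, 0.517, 0.149], [0.708, -0.512, 0.149]]
0.12 [[0.658, 0.531, 0.12], [0.715, -0.524, 0.12]]
0.081 [[0.665, 0.549, 0.081], [0.723, -0.54, 0.081]]
```

View pics/crop.png

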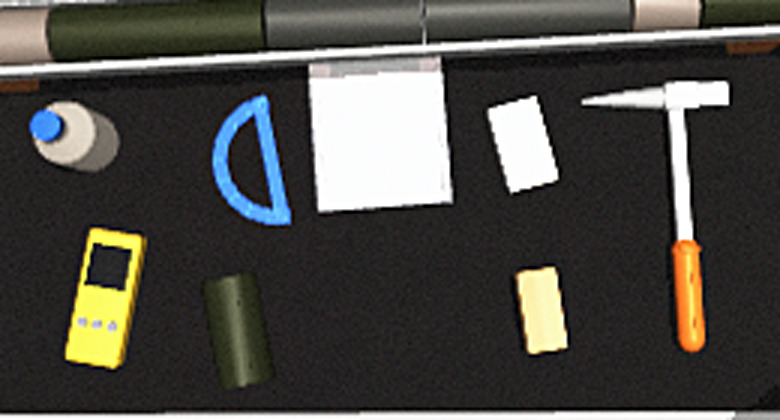

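The crop shows the bare plate from crop (310,72) to (452,200). The clip starts at the tray's shadow, and the tray's front face is the pale strip near crop row 50. The board and tray are nearly parallel. Next I check the tray's front in both views and work out the approach.

```bash
cat >> h.py <<'E'
def delta(p,az=None):
    from scipy.spatial.transform import Rotation as Ro
    s=state(); R=Ro.from_quat(s["eef_rot"]); d=R.inv().apply(np.array(p)-s["position"])*100
    a=np.degrees(np.arctan2(*R.as_matrix()[[1,0],0])); 
    print("shift cm",d.round(2),"tool x az",a.round(1),"spin",None if az is None else round(-(az-a),1))
E
python3 - <<'E'
from h import *
im=snapshot("top"); g=im.mean(2)
for c in (200,250,307,400,440): print(c,g[155:182,c].astype(int).tolist())
for z in (0.081,.10,.125): print(z,ray("top",[(307,168)],z).round(3).tolist(), "side proj of x=.69,.70", proj("side",[(.69,.01,z),(.70,.01,z)]).round(0).tolist())
print("side board plain end corners",proj("side",[(.521,.082,.008),(.532,-.073,.008)]).round(0).tolist(), "tray side pts z.081",ray("side",[(165,365),(350,108)],.13).round(3).tolist())
delta((.59,.01,.20),93)
E
```

```text
200 [50, 45, 48, 58, 71, 71, 61, 62, 46, 50, 47, 37, 45, 31, 20, 0, 207, 255, 213, 61, 65, 21, 21, 20, 10, 15, 23]
250 [60, 70, 80, 80, 78, 68, 56, 50, 44, 40, 38, 25, 3, 120, 255, 255, 112, 63, 32, 20, 16, 25, 14, 27, 30, 35, 31]
307 [121, 122, 112, 91, 80, 68, 62, 55, 43, 20, 126, 255, 255, 94, 97, 154, 179, 173, 162, 245, 255, 253, 253, 252, 252, 253, 253]
400 [142, 132, 124, 108, 79, 132, 255, 255, 118, 62, 36, 16, 20, 17, 18, 28, 36, 42, 36, 33, 36, 24, 17, 27, 160, 240, 248]
440 [38, 27, 3, 189, 255, 245, 82, 75, 57, 35, 18, 17, 19, 33, 35, 35, 29, 30, 36, 33, 24, 40, 31, 36, 36, 38, 27]
0.081 [[0.69, 0.005, 0.081]] side proj of x=.69,.70 [[286.0, 206.0], [283.0, 205.0]]
0.1 [[0.687, 0.005, 0.1]] side proj of x=.69,.70 [[286.0, 201.0], [283.0, 200.0]]
0.125 [[0.682, 0.004, 0.125]] side proj of x=.69,.70 [[285.0, 195.0], [282.0, 194.0]]
side board plain end corners [[328.0, 261.0], [346.0, 223.0]] tray side pts z.081 [[0.655, 0.526, 0.13], [0.709, -0.503, 0.13]]
shift cm [ 53.65 -40.38   3.1 ] tool x az 25.6 spin -67.4
```

```bash
python3 -m creep '[{"claw":0,"translation":[2,-1.5,0],"spin":0},{"claw":0,"translation":[6,-4.5,0],"spin":0},{"claw":0,"translation":[10,-7.5,0],"spin":0},{"claw":0,"translation":[14,-10.5,0],"spin":-5},{"claw":0,"translation":[18,-13.5,0],"spin":-10},{"claw":0,"translation":[22,-16.5,0],"spin":-15},{"claw":0,"translation":[26,-19.5,0],"spin":-20},{"claw":0,"translation":[30,-22.5,0],"spin":-25},{"claw":0,"translation":[34,-25.5,0],"spin":-30},{"claw":0,"translation":[38,-28.5,0],"spin":-35},{"claw":0,"translation":[41,-31,0],"spin":-38},{"claw":0,"translation":[43,-32,0],"spin":-40}]' 20
python3 -c "
from h import *
delta((.60,.01,.05),93)"
```

```text
time: 1.4
position: [0.5312, -0.1078, 0.2314]
eef_rot: [0.839, 0.544, 0.0, -0.0]
wrist_force: [-0.4, -1.1, 0.3]
finger_gap: -0.0002
grasp_force: 0.0
shift cm [13.54  1.49 18.16] tool x az 66.0 spin -27.0
```

```bash
python3 -m creep '[{"claw":0,"translation":[2,0.2,0],"spin":-4},{"claw":0,"translation":[5,0.5,0],"spin":-10},{"claw":0,"translation":[8.5,0.9,0],"spin":-17},{"claw":0,"translation":[11.5,1.3,0],"spin":-23},{"claw":0,"translation":[13.5,1.5,1],"spin":-27},{"claw":0,"translation":[13.5,1.5,4],"spin":-27},{"claw":0,"translation":[13.5,1.5,8],"spin":-27},{"claw":0,"translation":[13.5,1.5,12],"spin":-27},{"claw":0,"translation":[13.5,1.5,15],"spin":-27},{"claw":0,"translation":[13.5,1.5,17],"spin":-27},{"claw":0,"translation":[13.5,1.5,18],"spin":-27},{"claw":0,"translation":[13.5,1.5,18],"spin":-27}]'
python3 - <<'E'
from h import *
delta((.60,.01,.008),93)
print(state()["wrist_force"])
cv2.imwrite("pics/top1.png",cv2.resize(snapshot("top")[120:320,160:480],None,fx=2,fy=2)[:,:,::-1])
E
```

```text
time: 2.6
position: [0.599, 0.0038, 0.0498]
eef_rot: [0.691, 0.723, -0.001, -0.001]
wrist_force: [0.4, 0.7, 1.0]
finger_gap: -0.0004
grasp_force: 0.0
shift cm [0.62 0.14 4.18] tool x az 92.6 spin -0.4
[0.38792471 0.65149375 1.00555244]
```

View pics/top1.png

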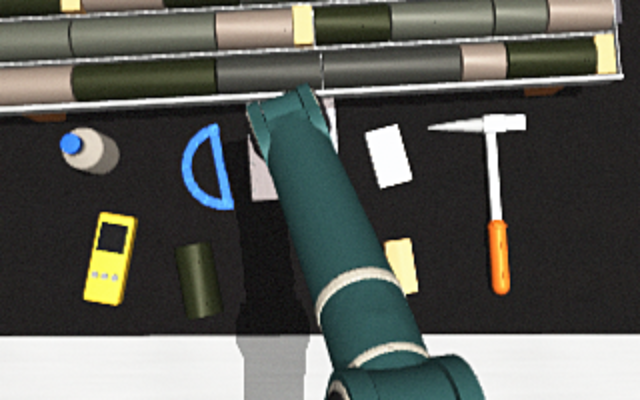

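The arm stands over the board at crop (290,125), with the gripper clear of the tray and no bystander touched. Next I lower onto the plate in small steps.

```bash
python3 -m creep '[{"claw":0,"translation":[0.4,0,1.5],"spin":0},{"claw":0,"translation":[0.7,0,2.5],"spin":0},{"claw":0,"translation":[0.7,0,3.2],"spin":0},{"claw":0,"translation":[0.7,0,3.7],"spin":0},{"claw":0,"translation":[0.7,0,4.0],"spin":0},{"claw":0,"translation":[0.7,0,4.2],"spin":0},{"claw":0,"translation":[0.7,0,4.3],"spin":0},{"claw":0,"translation":[0.7,0,4.3],"spin":0}]'
```

```text
time: 3.45
position: [0.5997, 0.0118, 0.0084]
eef_rot: [0.691, 0.723, 0.0, 0.0]
wrist_force: [-0.9, 0.3, -0.5]
finger_gap: 0.0001
grasp_force: 0.0
```

```bash
python3 -m creep '[{"claw":0,"translation":[0,0,0.1],"spin":0},{"claw":0,"translation":[0,0,0.2],"spin":0},{"claw":0,"translation":[0,0,0.2],"spin":0}]'
```

```text
time: 3.75
position: [0.5998, 0.0118, 0.0081]
eef_rot: [0.691, 0.723, -0.0, 0.001]
wrist_force: [-4.0, -0.4, 12.4]
finger_gap: -0.0001
grasp_force: 6.3
```

```bash
python3 -m creep '[{"claw":0,"translation":[0,-0.2,0],"spin":0},{"claw":0,"translation":[0,-0.6,0],"spin":0},{"claw":0,"translation":[0,-1.2,0],"spin":0},{"claw":0,"translation":[0,-1.9,0],"spin":0},{"claw":0,"translation":[0,-2.6,0],"spin":0},{"claw":0,"translation":[0,-3.3,0],"spin":0},{"claw":0,"translation":[0,-3.8,0],"spin":0},{"claw":0,"translation":[0,-4,0],"spin":0}]'
python3 - <<'E'
from h import *
im=snapshot("top")
cv2.imwrite("pics/top2.png",cv2.resize(im[120:320,160:480],None,fx=2,fy=2)[:,:,::-1])
E
```

```text
time: 4.55
position: [0.5622, 0.0105, 0.0081]
eef_rot: [0.691, 0.723, 0.002, 0.002]
wrist_force: [2.7, -0.1, 6.6]
finger_gap: 0.0002
grasp_force: 3.0
```

View pics/top2.png

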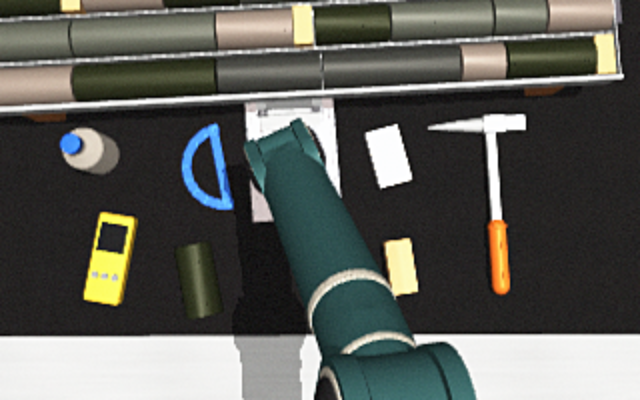

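The board's plain end is now at crop row 222, from 200 before, so it follows the finger and stays square. The force has fallen, so I press a bit deeper and carry on.

```bash
python3 -m creep '[{"claw":0,"translation":[0,-0.2,0.1],"spin":0},{"claw":0,"translation":[0,-0.8,0.1],"spin":0},{"claw":0,"translation":[0,-1.5,0.1],"spin":0},{"claw":0,"translation":[0,-2.2,0.12],"spin":0},{"claw":0,"translation":[0,-2.9,0.12],"spin":0},{"claw":0,"translation":[0,-3.6,0.12],"spin":0},{"claw":0,"translation":[0,-4.3,0.14],"spin":0},{"claw":0,"translation":[0,-5,0.14],"spin":0},{"claw":0,"translation":[0,-5.6,0.14],"spin":0},{"claw":0,"translation":[0,-6,0.14],"spin":0}]'
```

```text
time: 5.6
position: [0.5056, 0.0082, 0.008]
eef_rot: [0.691, 0.723, 0.005, 0.004]
wrist_force: [6.9, 0.2, 12.7]
finger_gap: -0.0
grasp_force: 6.8
```

```bash
python3 -m creep '[{"claw":0,"translation":[0,-0.2,0.05],"spin":0},{"claw":0,"translation":[0,-0.8,0.05],"spin":0},{"claw":0,"translation":[0,-1.5,0.05],"spin":0},{"claw":0,"translation":[0,-2.2,0.05],"spin":0},{"claw":0,"translation":[0,-2.9,0.05],"spin":0},{"claw":0,"translation":[0,-3.6,0.05],"spin":0},{"claw":0,"translation":[0,-4.3,0.05],"spin":0},{"claw":0,"translation":[0,-5,0.05],"spin":0},{"claw":0,"translation":[0,-5.6,0.05],"spin":0},{"claw":0,"translation":[0,-6.2,0.05],"spin":0},{"claw":0,"translation":[0,-6.6,0.05],"spin":0},{"claw":0,"translation":[0,-6.8,0.05],"spin":0}]'
python3 - <<'E'
from h import *
im=snapshot("top")
cv2.imwrite("pics/top3.png",cv2.resize(im[120:320,160:480],None,fx=2,fy=2)[:,:,::-1])
E
```

```text
time: 6.8
position: [0.4401, 0.0055, 0.008]
eef_rot: [0.691, 0.723, 0.007, 0.005]
wrist_force: [7.8, -0.5, 20.6]
finger_gap: 0.0003
grasp_force: 9.9
```

View pics/top3.png

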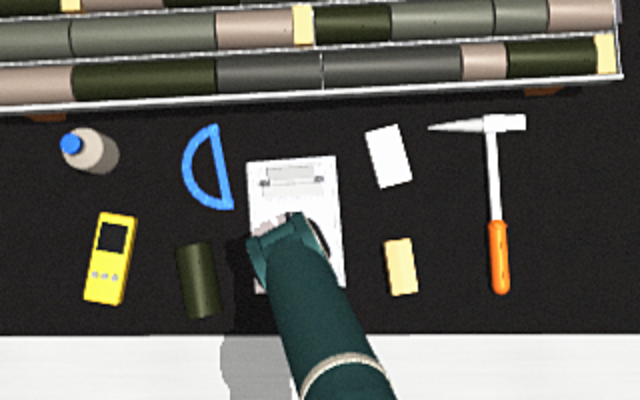

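The board is out. Its clip-end edge runs from crop (247,162) to (335,155), parallel to the tray, and the plain end is near row 292. No bystander has moved. I lift off and measure.

```bash
python3 -m creep '[{"claw":0,"translation":[0,0,-1],"spin":0},{"claw":0,"translation":[0,0,-4],"spin":0},{"claw":0,"translation":[0,0,-7],"spin":0},{"claw":0,"translation":[0,0,-8],"spin":0},{"claw":0,"translation":[0,0,-8],"spin":0}]'
python3 - <<'E'
from h import *
im=snapshot("top"); g=im.mean(2)
def edge(c,rows,hi=140):  # first bright pixel going down, subpixel
    for r in rows:
        if g[r,c]<hi<=g[r+1,c]: return (c,r+(hi-g[r,c])/(g[r+1,c]-g[r,c]))
E=[edge(c,range(182,215)) for c in (287,290,293,317,321,324)]; print(E)
P=ray("top",E,.008); l=cv2.fitLine(P[:,:2].astype(np.float32),cv2.DIST_L2,0,.01,.01).ravel(); print(P.round(4).tolist(),"edge slope deg",np.degrees(np.arctan(-l[0]/l[1])))
def hedge(r,c0,c1,st):
    for c in range(c0,c1,st):
        if g[r,c]<140<=g[r,c+st]: return (c+st*(140-g[r,c])/(g[r,c+st]-g[r,c]),r)
S=[(hedge(r,275,300,1),hedge(r,340,310,-1)) for r in (205,215,225,235)]
for a,b in S: 
    q=ray("top",[a,b],.008) if a and b else None; print(a,b,None if q is None else q[:,:2].round(4).tolist())
cv2.imwrite("pics/top4.png",cv2.resize(im[180:280,250:370],None,fx=5,fy=5,interpolation=cv2.INTER_CUBIC)[:,:,::-1])
print(state()["position"])
E
```

```text
time: 7.35
position: [0.432, 0.0039, 0.0854]
eef_rot: [0.691, 0.723, 0.001, 0.001]
wrist_force: [-0.1, -0.6, -0.4]
finger_gap: -0.0
grasp_force: 0.0
[(287, np.float64(200.5732044198895)), (290, np.float64(200.4408233276158)), (293, np.float64(200.20323325635104)), (317, np.float64(198.15233415233416)), (321, np.float64(197.74436090225564)), (324, np.float64(197.5607476635514))]
[[0.5889, 0.0777, 0.008], [0.5893, 0.0672, 0.008], [0.5901, 0.0567, 0.008], [0.5971, -0.0271, 0.008], [0.5985, -0.0411, 0.008], [0.5991, -0.0516, 0.008]] edge slope deg 4.685254
(np.float64(282.63232323232324), 205) (np.float64(327.53158705701077), 205) [[0.5734, 0.0928], [0.5729, -0.0639]]
(np.float64(283.424040066778), 215) (np.float64(328.45098039215685), 215) [[0.5384, 0.0898], [0.538, -0.0669]]
(np.float64(284.34034416826006), 225) (np.float64(329.4521625163827), 225) [[0.5036, 0.0864], [0.5032, -0.0702]]
(np.float64(284.9178082191781), 235) (np.float64(330.15723270440253), 235) [[0.4691, 0.0842], [0.4686, -0.0725]]
[0.4313369  0.00385088 0.08438297]
```

View pics/top4.png

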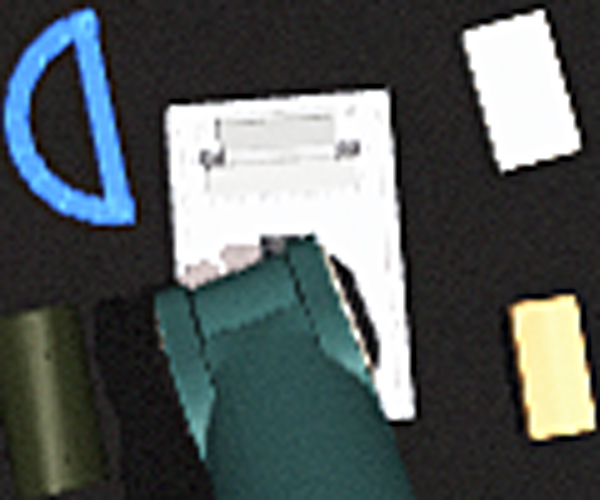

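The crop shows the clip-end edge at crop rows 90–105 and the lever at rows 117–155, on the board's mid-line. The clip end is at about (0.594, 0.015), about 90 mm clear of the tray, and the board is about 2° off square. Next is the lever, at about (0.582, 0.0145).

```bash
python3 -c "
from h import *
delta((.581,.0145,.040))"
```

```text
shift cm [ 0.4  15.    4.44] tool x az 92.6 spin None
```

```bash
python3 -m creep '[{"claw":0,"translation":[0,1,0],"spin":0},{"claw":0,"translation":[0.1,4,0],"spin":0},{"claw":0,"translation":[0.2,8,0],"spin":0},{"claw":0,"translation":[0.3,12,0],"spin":0},{"claw":0,"translation":[0.4,14.5,0],"spin":0},{"claw":0,"translation":[0.4,15,0],"spin":0},{"claw":0,"translation":[0.4,15,1.5],"spin":0},{"claw":0,"translation":[0.4,15,3],"spin":0},{"claw":0,"translation":[0.4,15,3.9],"spin":0},{"claw":0,"translation":[0.4,15,4.2],"spin":0},{"claw":0,"translation":[0.4,15,4.2],"spin":0}]'
python3 - <<'E'
from h import *
im=snapshot("side"); print(proj("side",[(.581,.0145,.04)]).round(0), state()["position"])
cv2.imwrite("pics/side1.png",cv2.resize(im[130:280,220:420],None,fx=4,fy=4,interpolation=cv2.INTER_CUBIC)[:,:,::-1])
E
```

```text
time: 8.5
position: [0.5804, 0.015, 0.0416]
eef_rot: [0.691, 0.723, -0.001, -0.001]
wrist_force: [0.4, 0.3, 0.6]
finger_gap: 0.0002
grasp_force: 0.0
[[319. 230.]] [0.58103821 0.01503362 0.04228896]
```

View pics/side1.png

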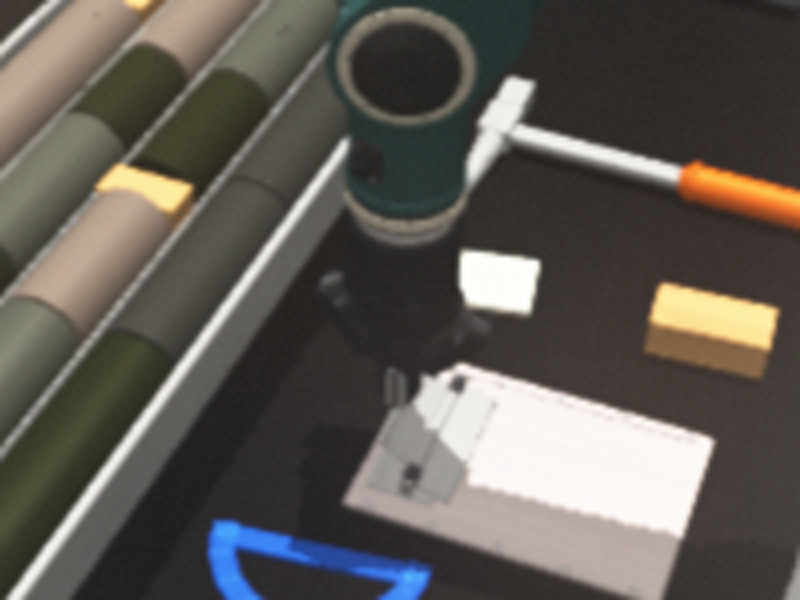

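The side view shows the closed fingertips at crop (396,398), right at the lever's rolled end (about (425,378) to (388,440)), perhaps 2–3 mm too far out. I move in 3 mm and press gently.

```bash
python3 -m creep '[{"claw":0,"translation":[0,-0.3,0],"spin":0},{"claw":0,"translation":[0,-0.3,0.2],"spin":0},{"claw":0,"translation":[0,-0.3,0.4],"spin":0},{"claw":0,"translation":[0,-0.3,0.6],"spin":0},{"claw":0,"translation":[0,-0.3,0.6],"spin":0}]'
```

```text
time: 9.05
position: [0.58, 0.0149, 0.0377]
eef_rot: [0.691, 0.723, 0.001, 0.001]
wrist_force: [-0.1, -0.6, 7.9]
finger_gap: 0.0004
grasp_force: 3.9
```

```bash
python3 -m creep '[{"claw":0,"translation":[0,0,0.15],"spin":0},{"claw":0,"translation":[0,0,0.3],"spin":0},{"claw":0,"translation":[0,0,0.45],"spin":0},{"claw":0,"translation":[0,0,0.6],"spin":0},{"claw":0,"translation":[0,0,0.75],"spin":0},{"claw":0,"translation":[0,0,0.9],"spin":0},{"claw":0,"translation":[0,0,0.9],"spin":0}]'
```

```text
time: 9.75
position: [0.5835, 0.0152, 0.0306]
eef_rot: [0.691, 0.723, 0.004, 0.004]
wrist_force: [3.8, -0.0, 13.0]
finger_gap: 0.0
grasp_force: 6.5
```

```bash
python3 -m creep '[{"claw":0,"translation":[0,0,0.15],"spin":0},{"claw":0,"translation":[0,0,0.3],"spin":0},{"claw":0,"translation":[0,0,0.4],"spin":0},{"claw":0,"translation":[0,0,0.5],"spin":0},{"claw":0,"translation":[0,0,0.6],"spin":0},{"claw":0,"translation":[0,0,0.6],"spin":0},{"claw":0,"translation":[0,0,0.6],"spin":0}]'
```

```text
time: 10.45
position: [0.5847, 0.0154, 0.0268]
eef_rot: [0.691, 0.723, 0.005, 0.005]
wrist_force: [0.1, -1.0, 26.7]
finger_gap: 0.0003
grasp_force: 13.4
```

```bash
python3 -m creep '[{"claw":0,"translation":[0,0,0.1],"spin":0},{"claw":0,"translation":[0,0,0.1],"spin":0},{"claw":0,"translation":[0,0,0.1],"spin":0}]'
```

```text
time: 10.75
position: [0.5848, 0.0154, 0.0266]
eef_rot: [0.691, 0.723, 0.004, 0.005]
wrist_force: [-1.6, -2.1, 33.7]
finger_gap: -0.0
grasp_force: 16.9
```

The force rises with almost no travel, so the lever is at its stop. I let it up and back off.

```bash
python3 -m creep '[{"claw":0,"translation":[0,0,-0.4],"spin":0},{"claw":0,"translation":[0,0,-0.9],"spin":0},{"claw":0,"translation":[0,0,-1.4],"spin":0},{"claw":0,"translation":[0,0,-1.9],"spin":0},{"claw":0,"translation":[0,0,-2.5],"spin":0},{"claw":0,"translation":[0,0,-4],"spin":0},{"claw":0,"translation":[0,0,-8],"spin":0},{"claw":0,"translation":[0,0,-12],"spin":0},{"claw":0,"translation":[0,0,-16],"spin":0},{"claw":0,"translation":[0,0,-19],"spin":0},{"claw":0,"translation":[0,0,-20],"spin":0}]'
python3 -m creep '[{"claw":0,"translation":[-2,0,0],"spin":0},{"claw":0,"translation":[-6,-1,0],"spin":0},{"claw":0,"translation":[-10,-2,0],"spin":0},{"claw":0,"translation":[-14,-3,0],"spin":0},{"claw":0,"translation":[-18,-4,0],"spin":0},{"claw":0,"translation":[-22,-5,0],"spin":0},{"claw":0,"translation":[-25,-6,0],"spin":0},{"claw":0,"translation":[-27,-6,0],"spin":0},{"claw":0,"translation":[-28,-6,0],"spin":0},{"claw":0,"translation":[-28,-6,0],"spin":0}]'
python3 - <<'E'
from h import *
im=snapshot("top"); g=im.mean(2)
E=[]
for c in (287,290,293,317,321,324):
    for r in range(178,215):
        if g[r,c]<140<=g[r+1,c]: E.append((c,r+(140-g[r,c])/(g[r+1,c]-g[r,c]))); break
P=ray("top",E,.008); print(P[:,:2].mean(0).round(4),np.degrees(np.polyfit(P[:,1],P[:,0],1)[0]))
a=cv2.resize(im[120:300,200:460],None,fx=2.3,fy=2.3); b=cv2.resize(snapshot("side")[150:300,220:440],None,fx=2.7,fy=2.7)
w=max(a.shape[1],b.shape[1]); b=cv2.resize(b,(w,int(b.shape[0]*w/b.shape[1]))); o=np.vstack([a,b]); s=min(1,600/o.shape[0]); cv2.imwrite("pics/end.png",cv2.resize(o,None,fx=s,fy=s)[:,:,::-1])
E
```

```text
time: 11.85
position: [0.5801, 0.0153, 0.2247]
eef_rot: [0.691, 0.723, 0.002, 0.002]
wrist_force: [-0.4, -0.3, -0.4]
finger_gap: 0.0001
grasp_force: 0.0
time: 12.85
position: [0.5306, -0.2685, 0.2197]
eef_rot: [0.692, 0.722, -0.0, -0.001]
wrist_force: [-0.0, -0.1, 0.5]
finger_gap: -0.0001
grasp_force: 0.0
[0.5941 0.0136] -4.358748388067909
```

View pics/end.png

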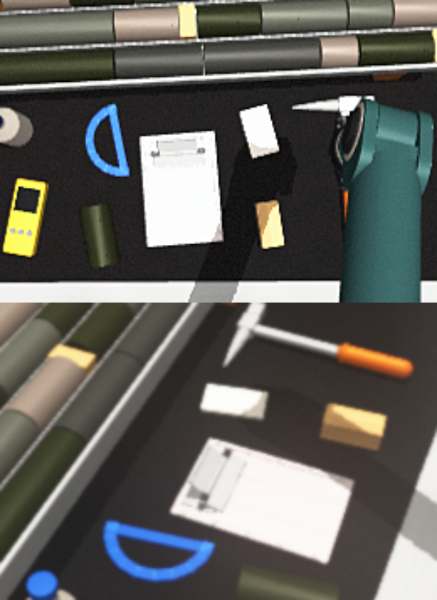

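In both views the board lies flat with the clip shut. Its clip end is at x = 0.594, about 90 mm clear of the tray, and it is about 1.5° off square. The bystanders haven't moved.

```bash
python3 -c "
from cell import *
print(job_done())"
```

```text
the job is handed in; nothing more can be done
None
```

I drew the clipboard out flat until its clip end was about 90 mm clear of the tray and about 1.5° off square, pressed the lever to its stop and let it shut, left the other things where they were, and handed the job in at about 13 s; no verdict came back.

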